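Put the drill chuck away and slide the case hatch shut

ROBOT

A 6-joint arm with a two-finger parallel gripper is mounted at the origin on the work surface. World frame = base frame: x ahead of the robot, y to its left, z up, the work surface at z = 0. Lengths are in m, angles in rad, forces in N, time in s.
With the tool pointing down it reaches from about 0.325 to 0.925 m from the base axis. Payload 3.1 kg.
Tool frame: the origin (TCP) lies at the very end of the fingers, on their centre line; the grasp point (between the pads) lies 19 mm behind it; x points along the fingers, y is the direction in which the jaws open and shut, and the axes are right-handed (so a half turn about x gives the same grasp; the last joint's range is limited). The gripper opens to 85 mm and grips with 20 to 120 N. Pads are 22 mm wide; open, the fingers measure 114 mm over their backs; the gripper's body (76 mm by 85 mm) begins 54 mm behind the grasp point. The pads swing forward as they close: fully open they stand 13 mm farther back than shut.
Start: joints at [-1.248, 0.217, 1.613, -0, 1.311, -0.112], TCP at [0.263, -0.567, 0.231] pointing down, gripper open.
Joint ranges: [-2.75, 2.75], [-0.78, 2.1], [0.31, 2.55], [-1.13, 4.27], [0.13, 2.63], [-2.58, 2.58]. Speed limits (rad/s): [2.79, 2.79, 3.14, 3.14, 3.14, 3.14].

INTERFACE

Orientations are given as a rotation vector (axis times angle).
In Python, from cell import bot gives the robot as it stands.
- The arm moves only by the shell command python3 -m inch 'ROWS' [FORCE]. ROWS is JSON, a list of rows, each a list of 7 numbers: the turn, a rotation vector about the tool's x, y, z in degrees, then the shift along the tool's x, y, z in cm, then the opening, from 0 (shut) to 1 (fully open). In form: [[wx, wy, wz, dx, dy, dz, claw], ...]. A call has 1 to 20 rows; each row is the pose to reach, as a shift and turn from the pose commanded when the call began, along the tool's axes at that moment; what a row does not reach only later rows make up. A row lasts 1/10 s, in which the tool goes at most 50 mm and 8.59 degrees, less where a joint would pass 70% of its speed; a pose out of reach is approached as far as the arm can. A call with a gripper value outside its range is refused whole. The fingers move at their own pace and stop on an object; FORCE is the grip in N (left out, the last holds). Time passes only in rows, so rows that repeat a pose let the fingers close. It gives the time, the measured TCP pose, the force and the opening at its end, in the units of the state.
- bot.read_state(): the state, without advancing time (a new reading comes with each control period).
- bot.grab_frame(name): name is "scene" or "top" or "wrist"; returns the picture (384x512x3 uint8, red, green, blue); there is no depth.
- bot.camera_params(name): a dict with "vertical_fov" (degrees; the focal length in pixels is half the picture's height over the tangent of half this angle, whatever the lens; pixels are square), "cx", "cy" (the principal point, pixels), "camera_from_world" (4x4, takes a point from world to camera coordinates). Camera axes: x right, y down, z forward; pixel columns grow to the right and rows downward; lengths in m; the calibration is good to about 2 mm. A picture is of the moment at which its call begins: read the wrist's pose just before it. camera_params takes no time and is no camera call; for the wrist camera it gives the pose at the moment of the call.
- bot.finish_job(): hands the job in, once; it reports no verdict.
Trained networks look in the newest picture that a camera, given by its name, has taken for a name from the list of things; names that differ only in an ending like _2 or _b are one class to them, and where a whole thing is asked for, a point or a joint stands for the part that bears it (a point fixed in the world has none). Each returns a list of dicts, best first, with "conf" (0 to 1); they miss things now and then, are a little off and sometimes report something else, mostly with a low value. They report only what shows in the picture. A call takes as long as a camera call. They do not tell look-alikes from the thing itself.
- bot.outline_of(camera, query): "pixels" (384x512 bool, what is visible of it) and "location" ([row, column] in pixels, amid what is visible of it).
The state is a dict: "t": time; "q": joint angles; "dq": joint speeds; "joint_efforts": joint torques, N m; "tool_pos": TCP position; "orientation": TCP orientation; "contact_force": force on the tool from outside, world axes, zero at the start; "ft_torque": the same for the moment, N m; "finger_gap": finger opening in m.
Only numpy, scipy, OpenCV 4.12 (cv2) and the standard library are available. Lean on these libraries where they do the work, as an engineer would, in place of code of your own. Each camera call takes 0.05 s, during which the arm holds its last target. There are 200 camera calls.

TASK

Stand the silver drill chuck upright in the orange round holder inside the blue tool case, setting it down rather than dropping it. Then gently slide the case's yellow hatch along its track until it is fully shut against the rubber seal and the latch catches and keeps it there, without slamming it or pushing hard against the end stop. Leave the other things on the bench alone.

Things in the scene. Friction and masses are not known exactly. Their poses are not given: they have to be found in the camera images.
- case: Blue steel tool case fixed to the bench, 180 mm (x) by 380 mm (y from -180 to +200) by 105 mm high; origin on its underside. Its +y is the way the hatch closes. Half y < 0 is a closed flat deck; half y > 0 has an open-topped well, 120 mm (x) by 150 mm (y from 0 to 150), floor 12 mm up. Rails on both sides reach 121 mm above the bench.
- holder (a point): Centre of the floor of the orange round holder, on the floor of the well at case (0, 58, 12) mm. The holder is a ring of 56 mm inner diameter, wall 14 mm high; the chuck stands in it.
- hatch: Yellow flat hatch, 152 mm wide (x), 180 mm long (y from -180 to 0), 8 mm thick; origin in the middle of its leading (+y) edge, on its underside, 107 mm above the bench; axes as the case's. It slides along case y with about 1.5 N friction plus 8 N per m/s, starting 120 to 145 mm open. A push over 25 N at any time damages it; so does sliding it faster than 0.3 m/s.
- seal_line (a point): Nominal place of the rubber seal's free face on the closing post (steel bar with black seal, at the case's +y end), at case (0, 150, 107) mm. The post is adjustable in slots: the true seal stands up to 18 mm nearer or farther along y, which is not measured and must be felt. The steel latch housing on the post is 44 mm wide, 142 mm high above the bench, and reaches 16 mm back from the seal.
- grip (a point): Centre of the top face of the black upright grip bar on the hatch, the thing to push or pinch: 50 mm (x) by 14 mm (y, along the track), 40 mm tall, rising from the hatch's top (115 mm above the bench) to 155 mm. It is 140 mm behind the leading edge, with free space before and behind it.
- seal (a joint): How far the hatch presses the rubber seal in, m: 0 free, 0.0065 at the hard stop (1.8 N per mm). At about 0.0035 the spring latch drops behind a pin on the hatch and keeps it there (0.003 to 0.004 once released); unlatched, the seal pushes the hatch back to below 0.0015. The latch resists with 7 to 9 N from 12 to 3 mm before the seal, eases, then the push climbs to about 13 N at the stop.
- chuck: Silver drill chuck, upright cylinder 42 mm in diameter, 85 mm tall, dark grooves round its lower half, 0.25 to 0.5 kg. Origin at the centre of its underside, z up through its top. It stands on the bench to the robot's right; it may have changed places with the brass bush.
- bush: Brass flanged bush standing on the bench, flange 54 mm diameter, barrel 36 mm, 60 mm tall; origin at the centre of its underside. Leave it alone.
- can: Spray can, red band, 58 mm diameter, 170 mm tall, origin at the centre of its underside. Leave it alone.
- tin: Green grease tin with a yellow band, 68 mm diameter, 85 mm tall, origin at the centre of its underside. Leave it alone.
- screwdriver: Screwdriver with orange handle, 200 mm long along its x, lying flat; origin under its middle. Leave it alone.
- wrench: Steel wrench, 180 mm long along its x, lying flat; origin under its middle. Leave it alone.
- angle_iron: Offcut of steel angle, 110 mm long along its x, 40 mm legs; origin under its middle. Leave it alone.
Things that resemble listed ones, but are neither listed nor needed, are in the scene too. Leave any purple or red look-alike of the chuck alone.

How it is judged:
On the way, in this order (a step that is already met when the one before it is completed fails the run):
1. the chuck stands upright in the orange holder, let go (horizontal distance between chuck and holder below 0.01 m and z of chuck in the frame of holder between -0.005 and 0.006 m and angle between chuck's own z axis and vertical below 0.12 rad and contact force between chuck and the fingers below 0.1 N), for 0.2 s.
2. the hatch is pushed home against the seal (value of joint seal above 0.0025 m), for 0.2 s.
At the end, for the whole second after the job is handed in: The chuck stands in the orange holder (within 10 mm of its centre, within 6 mm of its floor, less than 0.12 rad from upright), let go; the hatch is latched shut and at rest, keeping the seal pressed in by more than 2.5 mm (all of step 1 and value of joint seal above 0.0025 m and linear speed of hatch below 0.01 m/s and linear speed of chuck below 0.02 m/s); the robot touches nothing.
It fails at once if the robot pushes the hatch with more than 25 N (contact force between hatch and the fingers above 25 N or contact force between hatch and the arm above 25 N).
It fails at once if the hatch is slammed (faster than 0.3 m/s) (linear speed of hatch above 0.3 m/s).
It fails at once if the chuck is dropped (falls freely faster than 0.5 m/s) (linear speed of chuck above 0.5 m/s and contact force between chuck and the fingers below 0.1 N).
It fails at once if one of the other things on the bench is moved more than 30 mm (distance of any of bush, can, tin, screwdriver, wrench, angle_iron from where it was at the start of the episode above 0.03 m).
It also fails if it takes over 58 s, if anything falls off the work surface, if the arm or the gripper's body presses on something with over 40 N, if the wrist force passes 120 N, or if a joint passes its speed limit or range.

## Working session

There is one attempt and no reset: what is moved stays moved. The work goes in short steps, Python scripts to look and compute and a shell command to move; the robot and the scene stay as the last step left them, time stands still between calls to the robot, and variables do not carry over. Pictures are saved under pics/ and viewed, about 8 in all and at most 12, crops included, and the job is handed in when it is done.

```bash
mkdir -p pics; ls
cat > h.py <<'E'
import numpy as np, cv2
from cell import bot
def K(n):
    p=bot.camera_params(n); f=192/np.tan(np.radians(p['vertical_fov'])/2)
    return f,p['cx'],p['cy'],np.array(p['camera_from_world'])
def proj(n,P):
    f,cx,cy,T=K(n); c=(T[:3,:3]@np.atleast_2d(P).T).T+T[:3,3]
    return np.c_[cx+f*c[:,0]/c[:,2], cy+f*c[:,1]/c[:,2]]
def onz(n,u,v,z):
    f,cx,cy,T=K(n); d=T[:3,:3].T@np.array([(u-cx)/f,(v-cy)/f,1]); o=-T[:3,:3].T@T[:3,3]
    return o+d*(z-o[2])/d[2]
def save(n,name):
    im=bot.grab_frame(n); cv2.imwrite('pics/'+name,cv2.cvtColor(im,cv2.COLOR_RGB2BGR)); return im
E
python3 - <<'E'
from h import *
a=save('scene','s0.png'); b=save('top','t0.png')
cv2.imwrite('pics/both0.png',cv2.cvtColor(np.vstack([a,b])[:, :],cv2.COLOR_RGB2BGR))
for n in('scene','top','wrist'): print(n,[np.round(x,3).tolist() for x in K(n)])
for n in ['case','hatch','grip','chuck','bush','can','tin']:
    for r in bot.outline_of('top',n)[:3]: 
        u=np.argwhere(r['pixels']); print(n,round(r['conf'],2),np.round(r['location']),len(u),u.min(0),u.max(0))
print(bot.read_state())
E
```

```text
pics
scene [410.735, 251.823, 196.106, [[0.71, 0.704, -0.003, -0.445], [0.582, -0.589, -0.56, -0.215], [-0.396, 0.395, -0.829, 1.676], [0.0, 0.0, 0.0, 1.0]]]
top [433.829, 257.412, 190.368, [[-0.134, -0.991, -0.005, 0.122], [-0.969, 0.132, -0.211, 0.589], [0.21, -0.023, -0.978, 1.227], [0.0, 0.0, 0.0, 1.0]]]
wrist [329.473, 252.721, 192.332, [[0.421, -0.907, -0.002, -0.623], [-0.87, -0.405, 0.283, -0.037], [-0.258, -0.117, -0.959, 0.379], [0.0, 0.0, 0.0, 1.0]]]
hatch 0.78 [198. 289.] 3311 [167 254] [227 324]
grip 0.7 [198. 291.] 3241 [168 254] [227 324]
chuck 0.78 [170. 342.] 245 [158 333] [176 350]
chuck 0.76 [187. 366.] 258 [183 358] [200 377]
chuck 0.71 [183. 394.] 287 [172 385] [190 405]
bush 0.52 [240. 382.] 270 [232 372] [248 391]
can 0.8 [122. 324.] 633 [104 313] [140 338]
tin 0.74 [293. 119.] 568 [282 102] [304 131]
{'t': 0.45, 'q': array([-1.24818691e+00,  2.16983419e-01,  1.61350015e+00,  7.59158941e-06,
        1.31131232e+00, -1.12217833e-01]), 'dq': array([ 0.00115132,  0.00087564, -0.00130433, -0.00112435, -0.00135382,
        0.00158182]), 'joint_efforts': array([ 3.40478091e-04, -3.96304858e+01, -3.03727412e+01, -1.72118316e-04,
        2.89859046e-03,  1.05390197e-05]), 'tool_pos': array([ 0.26328041, -0.56678813,  0.23119605]), 'orientation': array([ 1.98093694,  0.43780633, -1.98096543]), 'contact_force': array([-0.5963108 , -0.45219171, -0.49568061]), 'ft_torque': array([ 0.04738485, -0.0255778 , -0.04077774]), 'finger_gap': 0.08548703084181132}
```

View pics/t0.png

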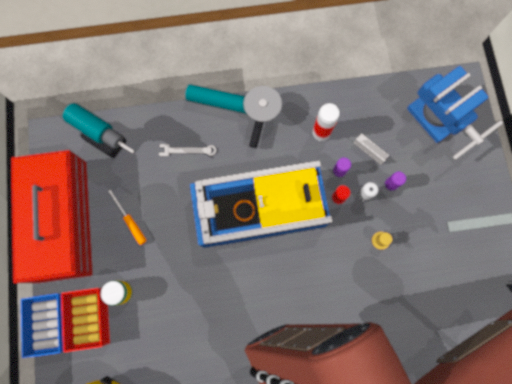

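View pics/s0.png

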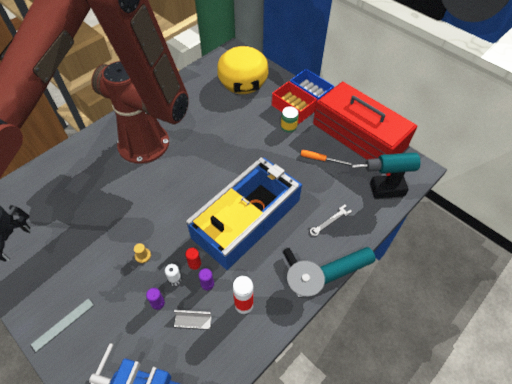

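Top view: silver chuck at (370,190), with look-alikes red at (342,193) and purple at (343,166) and (396,180). The bush is at (382,240). The case is centred at about (262,203), with the orange holder at (243,210) and the hatch open towards image right. The scene view agrees, with the silver chuck at (173,273).

```bash
cat >> h.py <<'E'
from scipy.optimize import least_squares
from scipy.spatial.transform import Rotation as R
th=np.linspace(0,2*np.pi,24)
def cyl(x,y,r,h,z0=0):
    c=np.c_[x+r*np.cos(th),y+r*np.sin(th)]
    return np.r_[np.c_[c,0*th+z0],np.c_[c,0*th+z0+h]]
def fitcyl(obs,r,h,x0):   # obs: {cam: mask}
    def res(p):
        o=[]
        for n,(m,Kn) in obs.items():
            f,cx,cy,T=Kn; P=cyl(p[0],p[1],r,h); c=P@T[:3,:3].T+T[:3,3]
            uv=np.c_[cx+f*c[:,0]/c[:,2],cy+f*c[:,1]/c[:,2]]
            pts=np.argwhere(m)[:,::-1]; o+=[(uv.min(0)+uv.max(0))/2-(pts.min(0)+pts.max(0))/2]
        return np.concatenate(o)
    s=least_squares(res,x0); return s.x,s.fun
E
python3 - <<'E'
from h import *
top=bot.grab_frame('top'); sc=bot.grab_frame('scene')
obs={}
for n,loc in (('top',(190,370)),('scene',(273,173))):
    L=bot.outline_of(n,'chuck')
    b=min(L,key=lambda r:np.hypot(r['location'][0]-loc[0],r['location'][1]-loc[1])); print(n,b['location'],b['conf']); obs[n]=(b['pixels'],K(n))
print('chuck both',fitcyl(obs,.021,.085,[.5,-.2]))
for n in obs: print(n,fitcyl({n:obs[n]},.021,.085,[.5,-.2])[0])
hsv=cv2.cvtColor(top,cv2.COLOR_RGB2HSV)
o=cv2.inRange(hsv,(5,120,80),(18,255,255)); o[:, :200]=0;o[:,300:]=0;o[:150]=0;o[260:]=0
p=cv2.findNonZero(o)[:,0]; print('orange',p.min(0),p.max(0),len(p))
e=(p.min(0)+p.max(0))/2; print('holder',onz('top',*e,.026))
y=cv2.inRange(hsv,(22,150,120),(35,255,255)); y[:,:240]=0;y[:,335:]=0;y[:150]=0;y[240:]=0
q=cv2.findNonZero(y)[:,0]; W=np.array([onz('top',*k,.115)[:2] for k in q]); r=cv2.minAreaRect((W*1000).astype(np.float32)); print('hatch',r,'\n',cv2.boxPoints(r))
st=bot.read_state(); print(R.from_rotvec(st['orientation']).as_matrix())
c=cv2.resize(cv2.cvtColor(top,cv2.COLOR_RGB2BGR)[145:265,180:420],None,fx=3.3,fy=3.3,interpolation=cv2.INTER_CUBIC); cv2.imwrite('pics/c0.png',c)
E
```

```text
top [186.7, 364.8] 0.73
scene [274.4, 172.1] 0.59
chuck both (array([ 0.55452862, -0.28489223]), array([-0.24799335,  0.24084848, -0.06469481,  0.36259086]))
top [ 0.55515822 -0.28577068]
scene [ 0.55370972 -0.2839651 ]
orange [233 199] [254 221] 211
holder [0.55290128 0.09138694 0.026     ]Traceback (most recent call last):
  File "<stdin>", line 14, in <module>
  File "h.py", line 10, in onz
    f,cx,cy,T=K(n); d=T[:3,:3].T@np.array([(u-cx)/f,(v-cy)/f,1]); o=-T[:3,:3].T@T[:3,3]
              ~^^^
  File "h.py", line 4, in K
    p=bot.camera_params(n); f=192/np.tan(np.radians(p['vertical_fov'])/2)
ValueError: time passes only in moves, steps and waits
```

```bash
sed -i 's/^def onz(n,u,v,z):/def onz(n,u,v,z,Kn=None):/; s/^    f,cx,cy,T=K(n); d=/    f,cx,cy,T=Kn or K(n); d=/' h.py
python3 - <<'E'
from h import *
top=bot.grab_frame('top'); k0=K('top')
hsv=cv2.cvtColor(top,cv2.COLOR_RGB2HSV)
y=cv2.inRange(hsv,(22,150,120),(35,255,255)); y[:,:240]=0;y[:,335:]=0;y[:150]=0;y[240:]=0
q=cv2.findNonZero(y)[:,0]; W=np.array([onz('top',*k,.115,k0)[:2] for k in q]); r=cv2.minAreaRect((W*1000).astype(np.float32)); print('hatch',r,'\n',cv2.boxPoints(r))
st=bot.read_state(); print(R.from_rotvec(st['orientation']).as_matrix(),st['t'])
c=cv2.resize(cv2.cvtColor(top,cv2.COLOR_RGB2BGR)[145:265,180:420],None,fx=3.3,fy=3.3,interpolation=cv2.INTER_CUBIC); cv2.imwrite('pics/c0.png',c)
E
```

```text
hatch ((558.405029296875, -40.72650909423828), (144.72975158691406, 185.07659912109375), 1.9830694198608398) 
 [[ 482.8813     49.252243]
 [ 489.2857   -135.7135  ]
 [ 633.9288   -130.70526 ]
 [ 627.52435    54.260483]]
[[ 3.38472133e-05  4.21228654e-01 -9.06954475e-01]
 [-4.77915418e-05 -9.06954474e-01 -4.21228656e-01]
 [-9.99999998e-01  5.76021688e-05 -1.05667147e-05]] 0.7
```

View pics/c0.png

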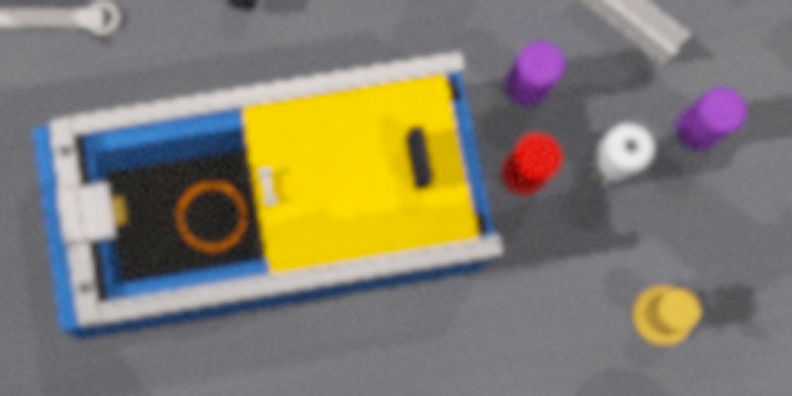

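Everything fits: chuck at about (0.554,-0.285), holder at (0.553,0.091), case yaw about 2°, hatch about 132 mm open. Next I hover above the chuck with the jaws along case x.

```bash
python3 -m inch '[[-67,0,0,3,-13.3,-38.3,0.85],[-67,0,0,3,-13.3,-38.3,0.85],[-67,0,0,3,-13.3,-38.3,0.85],[-67,0,0,3,-13.3,-38.3,0.85],[-67,0,0,3,-13.3,-38.3,0.85],[-67,0,0,3,-13.3,-38.3,0.85],[-67,0,0,3,-13.3,-38.3,0.85],[-67,0,0,3,-13.3,-38.3,0.85],[-67,0,0,3,-13.3,-38.3,0.85],[-67,0,0,3,-13.3,-38.3,0.85],[-67,0,0,3,-13.3,-38.3,0.85]]'
python3 - <<'E'
from h import *
k=K('wrist'); st=bot.read_state(); save('wrist','w1.png')
f,cx,cy,T=k; print('campos',-T[:3,:3].T@T[:3,3]); print(np.round(R.from_rotvec(st['orientation']).as_matrix(),4),st['tool_pos'],st['t'])
print('predicted',proj('wrist',[[.5545,-.285,.085],[.5545,-.285,0]]))
for r in bot.outline_of('wrist','chuck'):
    p=r['pixels']; print(r['conf'],r['location'],fitcyl({'wrist':(p,k)},.021,.085,[.55,-.28])[0])
E
```

```text
t: 1.8
tool_pos: [0.5541, -0.2856, 0.2013]
orientation: [1.184, 1.225, -1.186]
contact_force: [-0.1, -0.5, -0.1]
finger_gap: 0.0726
campos [ 0.55121868 -0.21301084  0.34413556]
[[-7.000e-04  9.995e-01  3.260e-02]
 [-6.000e-04  3.260e-02 -9.995e-01]
 [-1.000e+00 -7.000e-04  6.000e-04]] [ 0.55407318 -0.28556226  0.20129018] 1.8
predicted [[254.59446274 186.46713442]
 [254.23872988 165.19369826]]
0.93 [184.9, 253.7] [ 0.55176556 -0.28502384]
0.67 [79.9, 257.2] [ 0.55482505 -0.20306563]
0.59 [263.7, 270.2] [ 0.57327972 -0.3731445 ]
```

View pics/w1.png

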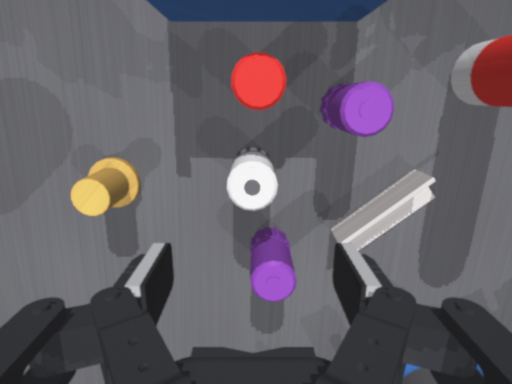

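The wrist view confirms it: the silver chuck top is at (252,186), centred between the fingers, with red ahead, purple behind and both finger lanes clear. Descend and grip.

```bash
python3 -m inch '[[0,0,0,4,-0.1,0,0.85],[0,0,0,8,-0.1,0,0.85],[0,0,0,12,-0.1,0,0.85],[0,0,0,14.5,-0.1,0,0.85],[0,0,0,15.8,-0.1,0,0.85],[0,0,0,15.8,-0.1,0,0.85],[0,0,0,15.8,-0.1,0,0.3],[0,0,0,15.8,-0.1,0,0.3],[0,0,0,15.8,-0.1,0,0.3],[0,0,0,15.8,-0.1,0,0.3],[0,0,0,15.8,-0.1,0,0.3],[0,0,0,15.8,-0.1,0,0.3],[0,0,0,15.8,-0.1,0,0.3]]' 50
```

```text
t: 3.2
tool_pos: [0.5549, -0.2863, 0.046]
orientation: [1.183, 1.221, -1.184]
contact_force: [-1.2, -0.8, 5.1]
finger_gap: 0.0413
```

Gripped (41.3 mm gap). Now lift and carry to just short of the holder, and look from there with the wrist camera.

```bash
python3 -m inch '[[0,0,0,-3,0,0,0.3],[0,0,0,-7,0,0,0.3],[0,0,0,-11,0,0,0.3],[0,0,0,-15,0,0,0.3],[0,0,0,-18,0,-2,0.3],[0,0,0,-18.5,0,-6,0.3],[0,0,0,-18.5,0,-10,0.3],[0,0,0,-18.5,0,-14,0.3],[0,0,0,-18.5,0,-18,0.3],[0,0,0,-18.5,0,-21.5,0.3],[0,0,0,-18.5,0,-24,0.3],[0,0,0,-18.5,0,-25.5,0.3],[0,0,0,-18.5,0,-25.5,0.3],[0,0,0,-18.5,0,-25.5,0.3]]'
python3 - <<'E'
from h import *
k=K('wrist'); st=bot.read_state(); im=save('wrist','w2.png')
print(np.round(R.from_rotvec(st['orientation']).as_matrix(),4),st['tool_pos'],st['t'])
hsv=cv2.cvtColor(im,cv2.COLOR_RGB2HSV)
o=cv2.inRange(hsv,(4,140,60),(18,255,255)); n,l,s,c=cv2.connectedComponentsWithStats(o)
for i in range(1,n):
    if s[i][4]>80: 
        e=s[i][:2]+s[i][2:4]/2; print('orange',s[i],onz('wrist',*e,.026,k))
y=cv2.inRange(hsv,(22,150,100),(35,255,255))
q=cv2.findNonZero(y)[:,0]; print('yellow',q.min(0),q.max(0))
E
```

```text
t: 4.6
tool_pos: [0.545, -0.0306, 0.2279]
orientation: [1.183, 1.225, -1.185]
contact_force: [-0.9, -0.7, -5.3]
finger_gap: 0.041
[[-4.000e-04  9.994e-01  3.390e-02]
 [-1.100e-03  3.390e-02 -9.994e-01]
 [-1.000e+00 -4.000e-04  1.100e-03]] [ 0.54497535 -0.03057383  0.22793963] 4.6
orange [ 232    5   66   72 1138] [0.55172093 0.09198767 0.026     ]
yellow [168  85] [368 277]
```

View pics/w2.png

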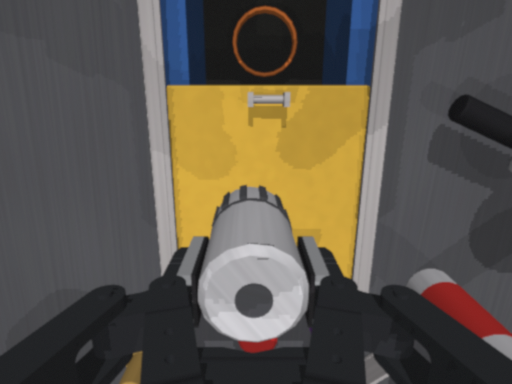

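The holder ring shows at (265,41), the hatch edge at row 85 is level (so yaw matches), and the chuck is upright in the fingers with its top hole at (254,300).

Run:
```python
from h import *
k=K('wrist'); st=bot.read_state()
p=onz('wrist',254,300,.267,k); p2=onz('wrist',253,290,.267,k); print('chuck top',p,p2)
print('edge',onz('wrist',168,86,.115,k),onz('wrist',369,86,.115,k))
A=R.from_rotvec(st['orientation']).as_matrix()
print('hole->holder in tool',A.T@(np.array([.552,.0917,.267])-p)*100,' tcp->holder',A.T@(np.array([.552,.0917,.228])-st['tool_pos'])*100)
print(A[:,0], st['tool_pos'])
```

```text
chuck top [ 0.54488886 -0.02998835  0.267     ] [ 0.5443877  -0.02584266  0.267     ]
edge [0.47913241 0.04577981 0.115     ] [0.62764061 0.0506492  0.115     ]
hole->holder in tool [-1.16099190e-02  1.11123393e+00 -1.21388329e+01]  tcp->holder [-4.68130204e-03  1.09205341e+00 -1.22433015e+01]
[-2.20097315e-04 -9.41207957e-04 -9.99999533e-01] [ 0.54511496 -0.0310261   0.22807021]
```

```bash
python3 -m inch '[[0,0,0,0,0.3,-3,0.3],[0,0,0,0,0.7,-7,0.3],[0,0,0,0,1.1,-10.5,0.3],[0,0,0,0,1.1,-12.2,0.3],[0,0,0,2,1.1,-12.2,0.3],[0,0,0,5,1.1,-12.2,0.3],[0,0,0,8,1.1,-12.2,0.3],[0,0,0,10,1.1,-12.2,0.3],[0,0,0,11,1.1,-12.2,0.3],[0,0,0,11,1.1,-12.2,0.3],[0,0,0,11,1.1,-12.2,0.3]]'
python3 - <<'E'
from h import *
k=K('wrist'); st=bot.read_state(); im=save('wrist','w3.png'); top=bot.grab_frame('top'); sc=bot.grab_frame('scene')
A=R.from_rotvec(st['orientation']).as_matrix()
print('tcp->holder tool cm',A.T@(np.array([.552,.0917,.058])-st['tool_pos'])*100,st['tool_pos'],A[:,0])
b=lambda i:cv2.resize(cv2.cvtColor(i,cv2.COLOR_RGB2BGR),(400,400),interpolation=cv2.INTER_CUBIC)
cv2.imwrite('pics/m3.png',np.hstack([b(top[140:260,190:310]),b(sc[140:260,190:310])]))
E
```

```text
t: 5.75
tool_pos: [0.5532, 0.0916, 0.1193]
orientation: [1.186, 1.223, -1.184]
contact_force: [0.3, 0.9, -4.3]
finger_gap: 0.041
tcp->holder tool cm [ 6.12979202 -0.13359315 -0.01485983] [0.55322796 0.09159759 0.11930027] [ 1.82846194e-03 -4.65873687e-05 -9.99998327e-01]
```

View pics/w3.png

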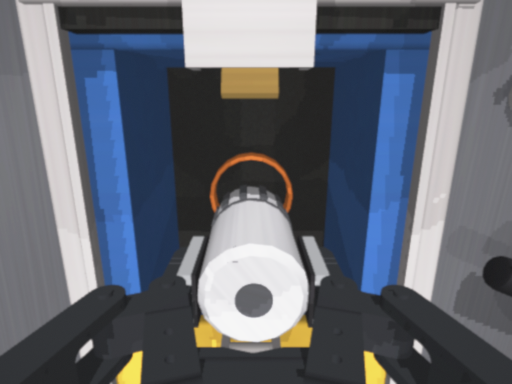

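Ring (centre column 251) and chuck (column 251) are aligned. Lower slowly until contact.

```bash
python3 -m inch '[[0,0,0,1.5,-0.1,0,0.3],[0,0,0,3,-0.1,0,0.3],[0,0,0,4.2,-0.1,0,0.3],[0,0,0,5,-0.1,0,0.3],[0,0,0,5.4,-0.1,0,0.3],[0,0,0,5.6,-0.1,0,0.3],[0,0,0,5.8,-0.1,0,0.3],[0,0,0,5.8,-0.1,0,0.3],[0,0,0,5.8,-0.1,0,0.3]]'
```

```text
t: 6.8
tool_pos: [0.5515, 0.0922, 0.0608]
orientation: [1.185, 1.224, -1.184]
contact_force: [0.0, 0.0, -4.4]
finger_gap: 0.0413
```

```bash
python3 -m inch '[[0,0,0,0.1,0,0,0.3],[0,0,0,0.2,0,0,0.3],[0,0,0,0.2,0,0,0.3]]'; python3 -m inch '[[0,0,0,0.1,0,0,0.3],[0,0,0,0.1,0,0,0.3]]'
```

```text
t: 7.1
tool_pos: [0.551, 0.0922, 0.0583]
orientation: [1.185, 1.225, -1.185]
contact_force: [0.4, 1.0, -4.2]
finger_gap: 0.0409
t: 7.3
tool_pos: [0.5511, 0.0922, 0.0581]
orientation: [1.184, 1.225, -1.185]
contact_force: [-3.7, -0.3, 2.1]
finger_gap: 0.0409
```

The load has transferred (fz −4.2 → +2.1 N), so the chuck is down. Release and rise.

```bash
python3 -m inch '[[0,0,0,0,0,0,0.55],[0,0,0,0,0,0,0.65],[0,0,0,0,0,0,0.72],[0,0,0,0,0,0,0.72],[0,0,0,0,0,0,0.72],[0,0,0,-1,0,0,0.72],[0,0,0,-3,0,0,0.72],[0,0,0,-6,0,0,0.72],[0,0,0,-10,0,0,0.72],[0,0,0,-14,0,0,0.72],[0,0,0,-16,0,0,0.72],[0,0,0,-16,0,0,0.72]]'
python3 - <<'E'
from h import *
k=K('wrist'); st=bot.read_state(); save('wrist','w4.png')
print(np.round(R.from_rotvec(st['orientation']).as_matrix(),4),st['tool_pos'],st['contact_force'])
print('predicted',proj('wrist',[[.552,.0917,.097],[.552,.0917,.012]]))
for r in bot.outline_of('wrist','chuck')[:1]: print(r['conf'],r['location'])
E
```

```text
t: 8.5
tool_pos: [0.5542, 0.0924, 0.223]
orientation: [1.19, 1.218, -1.177]
contact_force: [-0.2, 0.7, 0.3]
finger_gap: 0.0611
[[ 1.020e-02  9.994e-01  3.350e-02]
 [ 4.000e-04  3.350e-02 -9.994e-01]
 [-9.999e-01  1.020e-02 -1.000e-04]] [0.5542306  0.09237698 0.22300379] [-0.24938856  0.74934118  0.34881301]
predicted [[252.19289324 186.27217532]
 [251.94325263 165.49477564]]
0.87 [177.7, 247.0]
```

View pics/w4.png

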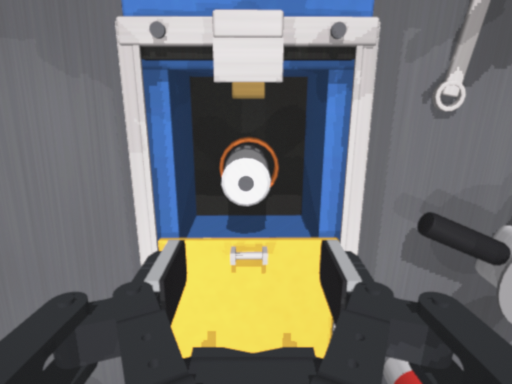

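The chuck stands upright inside the ring (top at (246,183), ring centre (249,167)), and the hatch edge is at row 239. Next: move behind the grip bar, fingers shut, and look.

```bash
python3 -m inch '[[0,0,0,0,0,3,0],[0,0,0,0,-0.1,7,0],[0,0,0,0,-0.2,11,0],[0,0,0,0,-0.3,15,0],[0,0,0,0,-0.4,19,0],[0,0,0,0,-0.4,21.5,0],[0,0,0,0,-0.4,22.7,0],[0,0,0,0,-0.4,22.7,0],[0,0,0,0,-0.4,22.7,0],[0,0,0,0,-0.4,22.7,0]]'
python3 - <<'E'
from h import *
k=K('wrist'); st=bot.read_state(); im=save('wrist','w5.png')
print(np.round(R.from_rotvec(st['orientation']).as_matrix(),4),st['tool_pos'],st['contact_force'])
print('pred grip top',proj('wrist',[[.558,-.092,.155],[.553,-.099,.155],[.558,-.085,.155],[.558,-.099,.155]]))
E
```

```text
t: 9.6
tool_pos: [0.5543, -0.1333, 0.2167]
orientation: [1.184, 1.227, -1.184]
contact_force: [-0.1, 0.8, 0.2]
finger_gap: 0.0002
[[-0.001   0.9994  0.0349]
 [ 0.001   0.0349 -0.9994]
 [-1.     -0.001  -0.001 ]] [ 0.55434852 -0.13327137  0.21670966] [-0.1451666   0.82138691  0.15308954]
pred grip top [[261.85334496 147.75490354]
 [253.43692042 158.56629339]
 [262.33949013 136.45138259]
 [261.37645331 158.84326789]]
```

View pics/w5.png

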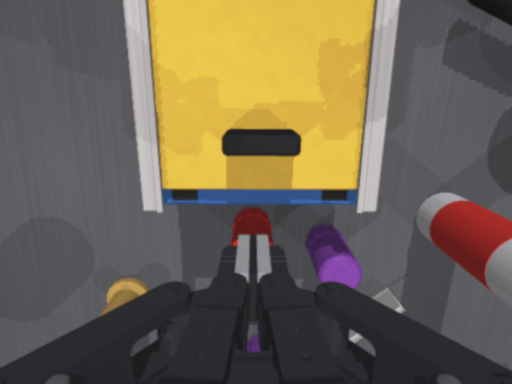

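The grip bar spans columns 222–300 and rows 129–155, so its rear face is at y≈-0.097 and the fingers are clear behind it. Descend to z≈0.13 and close the gap slowly.

```bash
python3 -m inch '[[0,0,0,2,0.3,0,0],[0,0,0,5,0.35,0,0],[0,0,0,7.5,0.35,0,0],[0,0,0,8.6,0.35,0,0],[0,0,0,8.6,0.35,0,0],[0,0,0,8.6,0.35,-0.6,0],[0,0,0,8.6,0.35,-1.2,0],[0,0,0,8.6,0.35,-1.6,0],[0,0,0,8.6,0.35,-1.9,0],[0,0,0,8.6,0.35,-1.9,0]]'; python3 -m inch '[[0,0,0,0,0,-0.2,0],[0,0,0,0,0,-0.4,0],[0,0,0,0,0,-0.6,0],[0,0,0,0,0,-0.8,0],[0,0,0,0,0,-1,0],[0,0,0,0,0,-1.2,0],[0,0,0,0,0,-1.4,0]]'
```

```text
t: 10.65
tool_pos: [0.5578, -0.1153, 0.132]
orientation: [1.184, 1.224, -1.183]
contact_force: [-0.8, -0.0, 0.0]
finger_gap: 0.0001
t: 11.35
tool_pos: [0.557, -0.1018, 0.1312]
orientation: [1.184, 1.225, -1.185]
contact_force: [-0.4, -1.0, -0.2]
finger_gap: 0.0002
```

```bash
python3 -m inch '[[0,0,0,0,0,-0.3,0],[0,0,0,0,0,-0.7,0],[0,0,0,0,0,-1.1,0],[0,0,0,0,0,-1.5,0],[0,0,0,0,0,-1.9,0],[0,0,0,0,0,-2.3,0],[0,0,0,0,0,-2.7,0],[0,0,0,0,0,-3.1,0],[0,0,0,0,0,-3.5,0],[0,0,0,0,0,-3.9,0],[0,0,0,0,0,-4.3,0],[0,0,0,0,0,-4.7,0],[0,0,0,0,0,-5.1,0],[0,0,0,0,0,-5.5,0],[0,0,0,0,0,-5.9,0],[0,0,0,0,0,-6.3,0],[0,0,0,0,0,-6.7,0],[0,0,0,0,0,-7.1,0],[0,0,0,0,0,-7.4,0],[0,0,0,0,0,-7.6,0]]'
python3 - <<'E'
from h import *
k=K('wrist'); st=bot.read_state(); im=save('wrist','w6.png'); print(st['tool_pos'],st['contact_force'])
E
```

```text
t: 13.35
tool_pos: [0.5544, -0.0254, 0.1313]
orientation: [1.185, 1.225, -1.184]
contact_force: [-0.9, -1.8, -1.1]
finger_gap: 0.0
[ 0.55444972 -0.02536622  0.13133486] [-0.87259282 -1.79643543 -1.08649383]
```

View pics/w6.png

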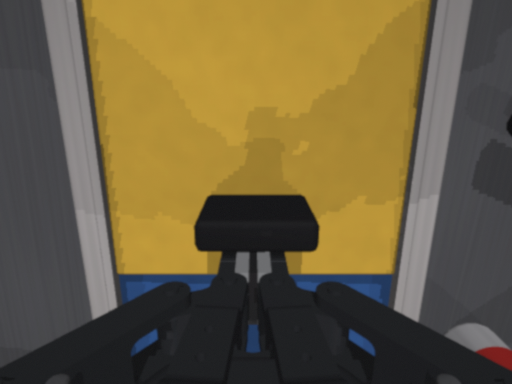

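Fingers are bearing on the bar with ~1.8 N of friction. Continue at 20 mm/s, feeling for the latch.

```bash
python3 -m inch '[[0,0,0,0,0,-0.3,0],[0,0,0,0,0,-0.6,0],[0,0,0,0,0,-0.9,0],[0,0,0,0,0,-1.2,0],[0,0,0,0,0,-1.5,0],[0,0,0,0,0,-1.8,0]]'; python3 -m inch '[[0,0,0,0,0,-0.2,0],[0,0,0,0,0,-0.4,0],[0,0,0,0,0,-0.6,0]]'
```

```text
t: 14.0
tool_pos: [0.5539, -0.0075, 0.1314]
orientation: [1.185, 1.225, -1.185]
contact_force: [-0.3, -2.0, 0.2]
finger_gap: -0.0002
t: 14.3
tool_pos: [0.5537, -0.0016, 0.1314]
orientation: [1.185, 1.225, -1.185]
contact_force: [-0.7, -1.3, -0.5]
finger_gap: 0.0
```

```bash
for i in 1; do python3 -m inch '[[0,0,0,0,0,-0.2,0],[0,0,0,0,0,-0.4,0],[0,0,0,0,0,-0.6,0]]'; done; python3 -m inch '[[0,0,0,0,0,-0.2,0],[0,0,0,0,0,-0.4,0]]'
```

```text
t: 14.6
tool_pos: [0.5535, 0.0044, 0.1313]
orientation: [1.185, 1.225, -1.185]
contact_force: [-0.4, -2.2, 0.2]
finger_gap: 0.0002
t: 14.8
tool_pos: [0.5534, 0.0084, 0.1314]
orientation: [1.185, 1.225, -1.185]
contact_force: [-0.7, -2.2, 0.2]
finger_gap: -0.0001
```

```bash
python3 -m inch '[[0,0,0,0,0,-0.2,0],[0,0,0,0,0,-0.4,0]]'
```

```text
t: 15.0
tool_pos: [0.5532, 0.0124, 0.1314]
orientation: [1.185, 1.225, -1.185]
contact_force: [-1.3, -1.5, 1.7]
finger_gap: 0.0002
```

```bash
python3 -m inch '[[0,0,0,0,0,-0.2,0],[0,0,0,0,0,-0.4,0]]'; python3 -m inch '[[0,0,0,0,0,-0.2,0],[0,0,0,0,0,-0.4,0]]'
```

```text
t: 15.2
tool_pos: [0.5531, 0.0164, 0.1314]
orientation: [1.185, 1.225, -1.185]
contact_force: [-1.3, -2.6, 0.9]
finger_gap: 0.0002
t: 15.4
tool_pos: [0.553, 0.0191, 0.1314]
orientation: [1.182, 1.223, -1.185]
contact_force: [-1.1, -5.0, -0.5]
finger_gap: 0.0
```

```bash
python3 -m inch '[[0,0,0,0,0,-0.2,0],[0,0,0,0,0,-0.4,0]]'
```

```text
t: 15.6
tool_pos: [0.5529, 0.0226, 0.1314]
orientation: [1.182, 1.222, -1.186]
contact_force: [-0.6, -7.2, 0.7]
finger_gap: -0.0003
```

Latch resistance began at TCP y≈0.018, so the seal should be near 0.030 and the catch near 0.034. Slow down to 10 mm/s.

```bash
python3 -m inch '[[0,0,0,0,0,-0.1,0],[0,0,0,0,0,-0.2,0],[0,0,0,0,0,-0.3,0],[0,0,0,0,0,-0.4,0]]'; python3 -m inch '[[0,0,0,0,0,-0.1,0],[0,0,0,0,0,-0.2,0]]'
```

```text
t: 16.0
tool_pos: [0.5528, 0.0265, 0.1314]
orientation: [1.182, 1.222, -1.186]
contact_force: [-0.1, -5.7, 1.4]
finger_gap: -0.0003
t: 16.2
tool_pos: [0.5526, 0.0299, 0.1313]
orientation: [1.184, 1.224, -1.185]
contact_force: [-1.0, -3.9, 1.4]
finger_gap: -0.0001
```

```bash
python3 -m inch '[[0,0,0,0,0,-0.1,0],[0,0,0,0,0,-0.2,0]]'
```

```text
t: 16.4
tool_pos: [0.5526, 0.0321, 0.1313]
orientation: [1.184, 1.224, -1.185]
contact_force: [-0.9, -3.8, 0.9]
finger_gap: -0.0
```

```bash
python3 -m inch '[[0,0,0,0,0,-0.1,0],[0,0,0,0,0,-0.2,0]]'
```

```text
t: 16.6
tool_pos: [0.5525, 0.0339, 0.1313]
orientation: [1.184, 1.224, -1.185]
contact_force: [-1.4, -4.2, 1.0]
finger_gap: -0.0001
```

```bash
python3 -m inch '[[0,0,0,0,0,-0.1,0],[0,0,0,0,0,-0.15,0]]'
```

```text
t: 16.8
tool_pos: [0.5525, 0.0345, 0.1314]
orientation: [1.182, 1.223, -1.185]
contact_force: [-1.4, -7.6, 1.1]
finger_gap: 0.0002
```

```bash
python3 -m inch '[[0,0,0,0,0,-0.1,0],[0,0,0,0,0,-0.1,0]]'
```

```text
t: 17.0
tool_pos: [0.5525, 0.0352, 0.1314]
orientation: [1.182, 1.223, -1.186]
contact_force: [-1.5, -8.0, 1.5]
finger_gap: 0.0
```

```bash
python3 -m inch '[[0,0,0,0,0,-0.1,0],[0,0,0,0,0,-0.1,0]]'
```

```text
t: 17.2
tool_pos: [0.5525, 0.0358, 0.1314]
orientation: [1.181, 1.222, -1.186]
contact_force: [-1.0, -9.0, 2.2]
finger_gap: 0.0002
```

```bash
python3 -m inch '[[0,0,0,0,0,-0.1,0],[0,0,0,0,0,-0.1,0]]'
```

```text
t: 17.4
tool_pos: [0.5524, 0.0364, 0.1314]
orientation: [1.18, 1.222, -1.186]
contact_force: [-0.4, -10.4, 1.7]
finger_gap: -0.0
```

```bash
python3 -m inch '[[0,0,0,0,0,-0.1,0],[0,0,0,0,0,-0.1,0],[0,0,0,0,0,-0.1,0]]'
```

```text
t: 17.7
tool_pos: [0.5524, 0.037, 0.1314]
orientation: [1.18, 1.221, -1.187]
contact_force: [-1.8, -11.6, 0.9]
finger_gap: -0.0002
```

At 11.6 N the seal is about 5 mm in, past the catch point. Ease back gently so the latch takes the load, then withdraw a little and look.

```bash
python3 -m inch '[[0,0,0,0,0,0.1,0],[0,0,0,0,0,0.2,0],[0,0,0,0,0,0.3,0],[0,0,0,0,0,0.4,0]]'; python3 -m inch '[[0,0,0,0,0,0.1,0],[0,0,0,0,0,0.2,0],[0,0,0,0,0,0.2,0]]';  python3 -m inch '[[0,0,0,0,0,0.1,0],[0,0,0,0,0,0.2,0],[0,0,0,0,0,0.2,0]]'
```

```text
t: 18.1
tool_pos: [0.5525, 0.0348, 0.1314]
orientation: [1.183, 1.224, -1.185]
contact_force: [-1.0, -5.2, 1.3]
finger_gap: 0.0001
t: 18.4
tool_pos: [0.5525, 0.0343, 0.1313]
orientation: [1.186, 1.225, -1.184]
contact_force: [-1.0, -1.3, 2.1]
finger_gap: -0.0002
t: 18.7
tool_pos: [0.5525, 0.0322, 0.1312]
orientation: [1.185, 1.225, -1.184]
contact_force: [1.0, 0.2, -0.8]
finger_gap: 0.0002
```

```bash
python3 -m inch '[[0,0,0,0,0,1,0],[0,0,0,0,0,2.5,0],[0,0,0,-1,0,3,0],[0,0,0,-5,0,3,0],[0,0,0,-9,0,3,0],[0,0,0,-11,0,1,0],[0,0,0,-12,0,-3,0],[0,0,0,-12,0,-7,0],[0,0,0,-12,0,-9,0],[0,0,0,-12,0,-9,0],[0,0,0,-12,0,-9,0]]'
python3 - <<'E'
from h import *
k=K('wrist'); st=bot.read_state(); im=save('wrist','w7.png'); print(st['tool_pos'],st['contact_force'],st['t'])
hsv=cv2.cvtColor(im,cv2.COLOR_RGB2HSV); y=cv2.inRange(hsv,(22,150,60),(35,255,255))
for c in (170,180,320,330):
    r=np.flatnonzero(y[:,c]); 
    if len(r): print(c,r.min(),onz('wrist',c,r.min(),.115,k))
print('grip front/rear at z .155, TCPfront guess',proj('wrist',[[.554,.0453,.155],[.554,.0593,.155],[.554,.0433,.155]]))
E
```

```text
t: 19.8
tool_pos: [0.5497, 0.1211, 0.2519]
orientation: [1.184, 1.224, -1.184]
contact_force: [-0.4, -0.3, 0.3]
finger_gap: 0.0004
[0.54974749 0.12109685 0.25185024] [-0.38132874 -0.26293036  0.26657828] 19.8
170 99 [0.4791885  0.18823604 0.115     ]
180 99 [0.4873512  0.18851108 0.115     ]
320 97 [0.60148617 0.1939268  0.115     ]
330 97 [0.60963549 0.19420138 0.115     ]
grip front/rear at z .155, TCPfront guess [[255.76510998 282.2406764 ]
 [256.37281499 267.0527523 ]
 [255.67974047 284.37425376]]
```

View pics/w7.png

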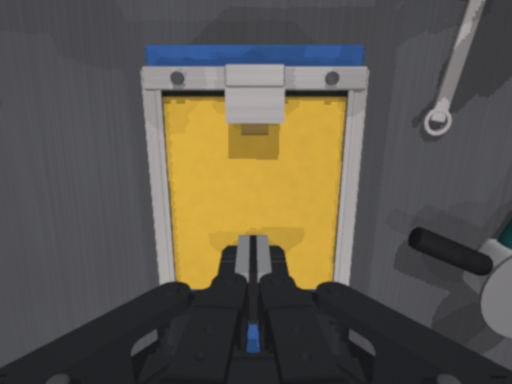

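The hatch fills the opening up to the seal (edge at row ~98) under the latch housing. To confirm the latch holds rather than just the hatch resting, I repeat a gentle touch on the bar. Latched, contact should return at TCP y≈0.034–0.035; unlatched it would be ≤0.033.

```bash
python3 -m inch '[[0,0,0,0,0,4,0],[0,0,0,0,0,8,0],[0,0,0,0,0,12,0],[0,0,0,4,0,12,0],[0,0,0,8,0,12,0],[0,0,0,11,0,12,0],[0,0,0,12,0,12,0],[0,0,0,12,0,11,0],[0,0,0,12,0,10,0],[0,0,0,12,0,9.3,0],[0,0,0,12,0,9,0],[0,0,0,12,0,9,0],[0,0,0,12,0,9,0]]'; python3 -m inch '[[0,0,0,0,0,-0.05,0],[0,0,0,0,0,-0.1,0],[0,0,0,0,0,-0.1,0]]'; python3 -m inch '[[0,0,0,0,0,-0.05,0],[0,0,0,0,0,-0.1,0],[0,0,0,0,0,-0.1,0]]'; python3 -m inch '[[0,0,0,0,0,-0.05,0],[0,0,0,0,0,-0.1,0],[0,0,0,0,0,-0.1,0]]'
```

```text
t: 21.15
tool_pos: [0.553, 0.032, 0.1321]
orientation: [1.184, 1.224, -1.183]
contact_force: [-0.6, 0.2, 0.7]
finger_gap: -0.0001
t: 21.45
tool_pos: [0.5525, 0.0326, 0.1312]
orientation: [1.185, 1.225, -1.185]
contact_force: [0.0, 0.5, -0.5]
finger_gap: -0.0
t: 21.75
tool_pos: [0.5525, 0.0337, 0.1312]
orientation: [1.185, 1.225, -1.185]
contact_force: [0.3, 0.3, -0.2]
finger_gap: -0.0
t: 22.05
tool_pos: [0.5525, 0.0342, 0.1313]
orientation: [1.184, 1.224, -1.185]
contact_force: [-0.1, -1.7, 0.4]
finger_gap: -0.0004
```

No contact until y≈0.034, which is where the hatch was left, so the latch is holding it. Withdraw clear and hand in.

```bash
python3 -m inch '[[0,0,0,0,0,0.5,0],[0,0,0,0,0,1.5,0],[0,0,0,0,0,3,0],[0,0,0,-3,0,4,0],[0,0,0,-7,0,4,0],[0,0,0,-11,0,4,0],[0,0,0,-14,0,4,0],[0,0,0,-14,0,4,0],[0,0,0,-14,0,4,0],[0,0,0,-14,0,4,0]]'
python3 - <<'E'
from h import *
st=bot.read_state(); print(st['tool_pos'],st['contact_force'],st['t']); print(bot.finish_job())
E
```

```text
t: 23.05
tool_pos: [0.5528, -0.0057, 0.2695]
orientation: [1.184, 1.227, -1.187]
contact_force: [0.0, 0.5, -0.4]
finger_gap: 0.0002
[ 0.55275538 -0.00571981  0.26953068] [ 0.01814124  0.46831567 -0.42030679] 23.05
the job is handed in; nothing more can be done
None
```

I stood the silver chuck upright in the orange holder, pushed the yellow hatch shut until the latch caught, and handed the job in at about 23 s.

- **Chuck:** I lowered it until its weight came off the gripper, then let go. The wrist picture after release showed it upright inside the ring, about 2 mm off centre. The shut hatch now covers it, so I could not look again at the end.
- **Hatch:** The highest push I measured was about 11.6 N. I moved it at no more than 40 mm/s, and slower near the latch.
- **Latch:** I felt it resist at about 7 N, ease, and then the seal compress. After backing away I touched the grip bar again. I felt nothing until tool y ≈ 0.034 m, which is where the hatch was left. An unlatched hatch should have sprung back to about 0.033 m or less. That is only a 1–2 mm difference, but it fits the latch holding with the seal pressed in about 3 mm.
- **At hand-in:** The arm was clear of everything and the force reading was near zero. I did not take final pictures to check the other things on the bench, but no unexpected contact showed in the force readings.

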